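# Unhook the square paddle board from its bent wire peg and stand it in the grooved stand

### The arm

A 6-joint arm with a two-finger parallel gripper is mounted at the origin on a cart in front of the work surface, level with it; the furniture and walls round the work are solid. World frame = base frame: x ahead of the robot, y to its left, z up, the work surface at z = 0. Lengths are in m, angles in rad, forces in N, time in s.
With the tool pointing down it reaches from about 0.375 to 0.9 m from the base axis. Payload 3.1 kg.
Tool frame: the origin (TCP) lies midway between the tips of the shut fingers; the grasp point (between the pads) lies 19 mm behind it; z points along the fingers, y is the direction in which the jaws open and shut (so a half turn about z gives the same grasp; the last joint's range is limited). The gripper opens to 87 mm and grips with 3 to 60 N. Pads are 19 mm wide; open, the fingers measure 117 mm over their backs; the gripper's body (75 mm by 190 mm) begins 51 mm behind the grasp point.
Start: joints at [-1.492, 0.527, 1.433, -0, 1.181, -0.178], TCP at [0.159, -0.604, 0.223] pointing down, gripper open.
Joint ranges: [-3.08, 3.08], [-0.75, 2.2], [0.22, 2.44], [-1.43, 4.57], [0, 2.65], [-2.85, 2.85]. Speed limits (rad/s): [2.79, 2.79, 3.14, 3.14, 3.14, 3.14].

### API

Orientations are given as a unit quaternion [x, y, z, w].
In Python, from rig import robot gives the robot as it stands.
- The arm moves only by the tool move_arm, never from a script. Its argument "rows" is one flat list of numbers, 7 for each row, row after row: the shift along the world's x, y, z in mm, then the turn, a rotation vector about the world's x, y, z in rad, then the closure, from 0 (fully open) to 1 (shut). A call has 1 to 12 rows; each row shifts and turns the commanded pose from where the row before left it; what a row does not reach is not made up. A row lasts 1/10 s, in which the tool goes at most 50 mm and 8.59 degrees, less where a joint would pass 70% of its speed; a pose out of reach is approached as far as the arm can. A call with a gripper value outside its range is refused whole. The fingers move at their own pace and stop on an object; "grip_force" is the grip in N (left out, the last holds). Time passes only in rows, so rows that do not move let the fingers close. It gives the time, the measured TCP pose, the force and the opening at its end, in the units of the state.
- robot.get_obs(): the state, without advancing time (a new reading comes with each control period).
- robot.camera(name): name is "side" or "top" or "wrist"; returns a dict with "color" (480x640x3 uint8, red, green, blue), "z_map" (480x640 float32, m along the optical axis (not along the pixel's ray), 0 where there is no reading), "camera_matrix" (3x3 intrinsics, pixels), "R" (3x3) and "t" (3): a world point X has camera coordinates R X + t; the wrist camera has in their place "tool_from_camera" (4x4, takes a point from camera to tool coordinates, whose origin is the TCP and whose axes are the flange's). Camera axes: x right, y down, z forward; pixel columns grow to the right and rows downward; lengths in m; the calibration is good to about 2 mm. A picture is of the moment at which its call begins: read the wrist's pose just before it.
- robot.hand_in(): hands the job in, once; it reports no verdict.
Trained networks look in the newest picture that a camera, given by its name, has taken for a name from the list of things; names that differ only in an ending like _2 or _b are one class to them, and where a whole thing is asked for, a point or a joint stands for the part that bears it (a point fixed in the world has none). Each returns a list of dicts, best first, with "conf" (0 to 1); they miss things now and then, are a little off and sometimes report something else, mostly with a low value. They report only what shows in the picture. A call takes as long as a camera call. They do not tell look-alikes from the thing itself.
- robot.search_frame(camera, thing): "at" ([column, row] in pixels, amid what is visible of it).
- robot.spot_point(camera, thing): "at" ([column, row] in pixels: a listed point, or the origin of a listed thing).
The state is a dict: "time": time; "q": joint angles; "joint_velocities": joint speeds; "joint_torque": joint torques, N m; "position": TCP position; "tool_rot": TCP orientation; "ft_force": force on the tool from outside, world axes, zero at the start; "moment": the same for the moment, N m; "grip_width": finger opening in m.
Only numpy, scipy, OpenCV 4.12 (cv2) and the standard library are available. Lean on these libraries where they do the work, as an engineer would, in place of code of your own. Each camera call takes 0.05 s, during which the arm holds its last target.

### The job

Take the small square-bodied wooden paddle board off the wire peg it hangs on: lift it so that its slot clears the peg's upturned tip and slide it off gently, feeling your way, without forcing or bending the peg. Then stand it upright, handle up, in the middle of the groove of the low wooden stand and let go, leaving the round board hanging where it is.

Things in the scene. Friction and masses are not known exactly. Their poses are not given: they have to be found in the camera images.
- square_center (a point): Centre of the loose square-bodied paddle board of light wood, 10 mm thick, 151 mm tall, 80 to 150 g, hanging upright on the left or right peg. x = thickness (along the rack's x), y = width, z = up. Body 90 mm wide, z -75.5 (flat bottom edge) to +12.5 mm; above it a flat handle 44 mm wide up to z +75.5 mm. Grip the solid handle above the slot from above, across the thickness.
- square_slot (a point): Centre of the square board's hanging slot, 33 mm above square_center, same axes. The slot goes through the handle: 14 mm wide, 21 mm high; lower lip rounded, upper lip a 6 mm half-round bead. The upper lip rests on the peg; 32 mm of solid handle lie above it. Lifted about 15 mm from hanging, the lower lip touches the underside of the peg.
- square_bottom (a point): Middle of the square board's flat bottom edge, 75.5 mm below square_center; same axes.
- round_center (a point): Centre (half-way up) of the other loose paddle board, which hangs on the other peg: the same handle and slot, but a round body of 96 mm diameter. It is to stay there.
- peg_rack: Fixed wooden rack: foot 130 x 290 x 16 mm, two posts, a rail (x -9 to +9, z 141 to 171 mm). Origin on the worktop under the rail's middle; -x points out to the front (robot side), y along the rail. The boards hang 45 mm in front of the rail (x -54), 150 mm apart. It is rigid: over 12 N on rack or pegs counts as forcing them.
- left_hang (a point): On the centre line of the left wire peg where a board hangs (rack x -54, y +75, z 157 mm), always there; rack's axes. The peg is 6 mm steel wire along -x, but BENT BY USE: about this point it rises or droops straight towards its tip by up to 12 degrees (tip up to 12 mm higher or lower), different each time and not measured. Find it by feeling its underside with the slot's lower lip.
- right_hang (a point): The same point of the right peg (rack y -75 mm), bent by its own unknown angle. Both pegs end 55 mm in front of this point in an upturned 6 mm tip, cut flat, whose top stands 12 mm above the peg's top, 18 mm above its underside: a 21 mm slot clears it with 3 mm to spare in height, if the lower lip is kept just under the peg. A drawn-off board is clear 70 mm out.
- groove (a point): Middle of the floor of the groove in the fixed low wooden stand, 10 mm above the worktop. Frame: x across the groove, y along it, z up. Stand 75 x 130 x 34 mm; groove 16 mm wide, 24 mm deep, open at both ends along y. More than 25 N between board and stand counts as rough.
There are look-alikes about, which are no part of the job. Leave any green look-alike of the part that bears square_center alone.

How it is judged:
On the way:
1. the square board is off its peg, out in front of the tip and still held up (x of square_center in the frame of peg_rack below -0.125 m and height (world z) of square_bottom above 0.035 m), for 0.1 s.
At the end, for the whole second after the job is handed in: The square board stands at rest, handle up (within 0.3 rad of upright), with its bottom edge on the groove's floor (within 4 mm in height, 6 mm across the groove) and its middle within 30 mm of the groove's middle; the round board still hangs within 25 mm of where it was (z of square_bottom in the frame of groove between -0.004 and 0.004 m and x of square_bottom in the frame of groove between -0.006 and 0.006 m and y of square_bottom in the frame of groove between -0.03 and 0.03 m and angle between square_center's own z axis and vertical below 0.3 rad and linear speed of square_board below 0.02 m/s and distance of round_center from where it was at the start of the episode below 0.025 m); the robot touches nothing.
It fails at once if the rack or a peg is loaded with more than 12 N (peg forced or bent) (contact force between peg_rack and anything else above 12 N).
It fails at once if the board is rammed or dropped into the stand (more than 25 N) (contact force between square_board and board_stand above 25 N).
It also fails if it takes over 67 s, if anything falls off the work surface, if the arm or the gripper's body presses on something with over 40 N, if the wrist force passes 120 N, or if a joint passes its speed limit or range.

## Working session

There is one attempt and no reset: what is moved stays moved. The work goes in short steps, Python scripts to look and compute and a tool call to move; the robot and the scene stay as the last step left them, time stands still between calls to the robot, and variables do not carry over. Pictures are saved under pics/ and viewed, and the job is handed in when it is done.

Besides the shell and the picture viewer there is one more tool, called after "Emit:" by a JSON object that holds its "method" and its "body". move_arm: Moves the arm, as the interface text tells. Its arguments: {"type":"object","properties":{"rows":{"type":"array","items":{"type":"number"}},"grip_force":{"type":"number"}},"required":["rows"]}

```bash
ls; mkdir -p pics; cat > h.py <<'E'
import numpy as np,cv2
from rig import robot
def cam(n,save=None):
    c=robot.camera(n)
    if save: cv2.imwrite('pics/'+save,cv2.cvtColor(c['color'],cv2.COLOR_RGB2BGR))
    return c
def toworld(c,u,v,z=None,r=2):
    if z is None:
        p=c['z_map'][int(v)-r:int(v)+r+1,int(u)-r:int(u)+r+1]; p=p[p>0]; z=np.median(p)
    K=np.array(c['camera_matrix']); X=np.linalg.inv(K)@[u,v,1]*z
    return np.array(c['R']).T@(X-np.array(c['t']))
def proj(c,P):
    x=np.array(c['camera_matrix'])@(np.array(c['R'])@P+np.array(c['t'])); return x[:2]/x[2]
E
python3 - <<'E'
from h import *
np.set_printoptions(precision=4,suppress=True)
for n in ['side','top']:
    c=cam(n,n+'0.png')
    print(n,c['R'],c['t'],c['camera_matrix'])
    for t in ['square_center','square_slot','square_bottom','round_center','peg_rack','left_hang','right_hang','groove']:
        for d in robot.spot_point(n,t)[:3]:
            u,v=d['at']
            try: print(t,d,toworld(c,u,v))
            except Exception as e: print(t,d,e)
print(robot.get_obs())
E
```

```text
pics
side [[-0.9468 -0.321  -0.0242]
 [-0.1367  0.469  -0.8726]
 [ 0.2915 -0.8228 -0.4879]] [0.5379 0.1684 0.747 ] [[452.574    0.     308.3866]
 [  0.     452.574  242.8051]
 [  0.       0.       1.    ]]
square_center {'at': [252.5, 314.7], 'conf': 0.91} [0.5629 0.253  0.1239]
square_center {'at': [368.2, 249.5], 'conf': 0.72} [ 0.4589 -0.0459  0.0816]
square_center {'at': [313.3, 238.8], 'conf': 0.64} [ 0.5747 -0.0568  0.0818]
square_slot {'at': [247.8, 299.4], 'conf': 0.82} [0.5609 0.2654 0.1598]
square_slot {'at': [312.6, 226.4], 'conf': 0.82} [ 0.581  -0.0727  0.1014]
square_slot {'at': [368.5, 235.2], 'conf': 0.73} [ 0.4616 -0.0561  0.1074]
square_bottom {'at': [254.9, 353.4], 'conf': 0.84} [0.5612 0.2615 0.0589]
square_bottom {'at': [370.7, 282.0], 'conf': 0.67} [ 0.4479 -0.0303  0.0178]
round_center {'at': [277.8, 260.0], 'conf': 0.66} [0.5864 0.1002 0.1212]
peg_rack {'at': [237.7, 340.6], 'conf': 0.97} [0.6238 0.2016 0.0167]
left_hang {'at': [246.1, 293.1], 'conf': 0.82} [0.562  0.2661 0.1704]
right_hang {'at': [270.1, 240.8], 'conf': 0.62} [0.5884 0.1214 0.1698]
groove {'a
[... 1069 characters left out ...]
7 0.0176]
right_hang {'at': [294.0, 221.6], 'conf': 0.73} [0.5928 0.0908 0.142 ]
right_hang {'at': [292.3, 215.4], 'conf': 0.7} [0.5911 0.0919 0.1836]
groove {'at': [395.7, 370.4], 'conf': 0.65} [ 0.4567 -0.2123  0.0105]
{'time': 0.9, 'q': array([-1.4915,  0.5274,  1.4327,  0.    ,  1.1814, -0.1785]), 'joint_velocities': array([-0.0008, -0.0001,  0.0016, -0.    , -0.0007, -0.0004]), 'joint_torque': array([ -0.0004, -44.    , -17.6987,   0.0634,   0.0504,  -0.    ]), 'position': array([ 0.1594, -0.6043,  0.2226]), 'tool_rot': array([0.9917, 0.1285, 0.    , 0.0001]), 'ft_force': array([-0.4344,  0.384 ,  0.3398]), 'moment': array([ 0.0909,  0.0406, -0.0072]), 'grip_width': 0.08712944296728001}
```

View images.

View pics/side0.png

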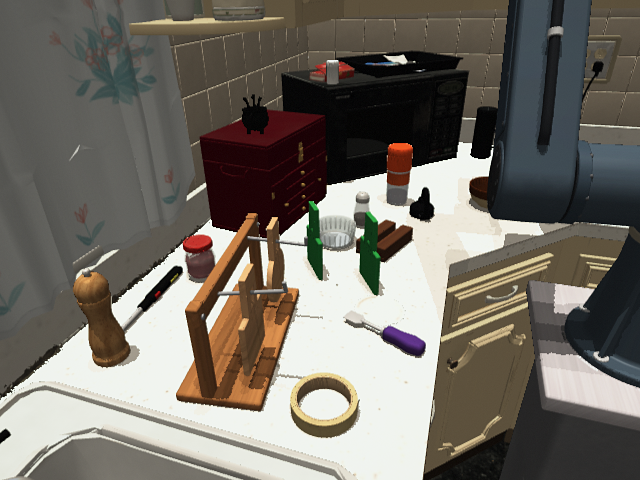

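View pics/top0.png

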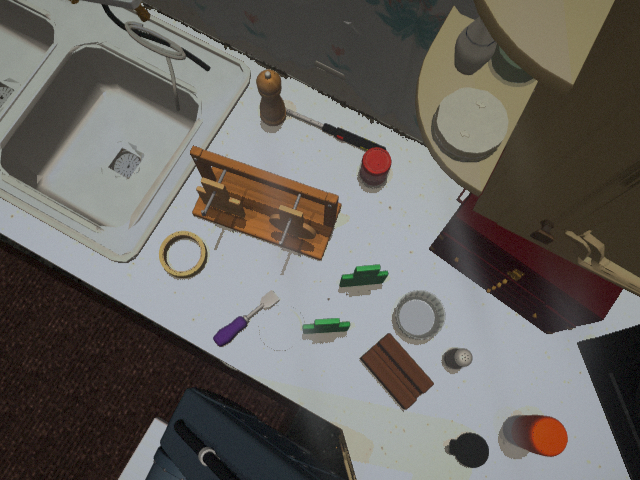

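```bash
python3 - <<'E'
from h import *
np.set_printoptions(precision=4,suppress=True)
import pickle
cs={n:cam(n) for n in['top','side']}
pickle.dump(cs,open('c0.pkl','wb'))
for n,c in cs.items():
    K=np.array(c['camera_matrix']);z=c['z_map'];v,u=np.mgrid[:480,:640]
    X=np.stack([(u-K[0,2])/K[0,0]*z,(v-K[1,2])/K[1,1]*z,z],-1)
    W=(X-np.array(c['t']))@np.array(c['R']); W[z==0]=np.nan
    np.save(n+'W.npy',W)
    def rect(lo,hi,x0,x1,y0,y1,name):
        m=(W[...,2]>lo)&(W[...,2]<hi)&(W[...,0]>x0)&(W[...,0]<x1)&(W[...,1]>y0)&(W[...,1]<y1)
        P=W[m]; 
        if len(P)<20: print(name,len(P));return
        (cx,cy),s,a=cv2.minAreaRect((P[:,:2]*1000).astype(np.float32)); print(n,name,len(P),(cx,cy),s,a,np.median(P[:,2]))
    rect(.165,.18,.45,.8,.0,.4,'rail'); rect(.010,.024,.45,.8,.0,.4,'foot'); rect(.028,.041,.35,.6,-.35,-.1,'stand')
    rect(.005,.02,.38,.55,-.28,-.15,'groove')
    big=cv2.cvtColor(c['color'],cv2.COLOR_RGB2BGR)
    b=big[130:280,170:360] if n=='top' else big[200:420,160:380]
    cv2.imwrite(f'pics/{n}crop.png',cv2.resize(b,None,fx=600/b.shape[0]*.99 if n=='side' else 4,fy=600/b.shape[0]*.99 if n=='side' else 3.95,interpolation=cv2.INTER_CUBIC))
E
```

```text
top rail 1726 (587.0586547851562, 171.78280639648438) (120.92495727539062, 288.59710693359375) 8.905778884887695 0.1719832267617419
top foot 7189 (624.9571533203125, 200.5269012451172) (398.8525390625, 349.9508972167969) 89.97198486328125 0.016623604491560043
top stand 2288 (518.74072265625, -194.1913604736328) (228.6771697998047, 180.4373779296875) 69.57588195800781 0.03495952034946771
top groove 792 (465.3255920410156, -213.9188232421875) (127.71912384033203, 169.6642303466797) 88.7213363647461 0.010193941566989637
side rail 1801 (583.1790161132812, 175.9796600341797) (120.76716613769531, 287.61859130859375) 8.762764930725098 0.17180091889184962
side foot 11321 (624.9520263671875, 213.7530975341797) (372.4666442871094, 349.9028015136719) 89.99603271484375 0.016572550662062487
side stand 998 (504.1671447753906, -214.4400634765625) (150.01052856445312, 195.47186279296875) 79.76361846923828 0.03504935899386738
side groove 249 (475.3033752441406, -214.90988159179688) (122.29473114013672, 149.7908935546875) 85.3580551147461 0.014062675334814423
```

View pics/topcrop.png

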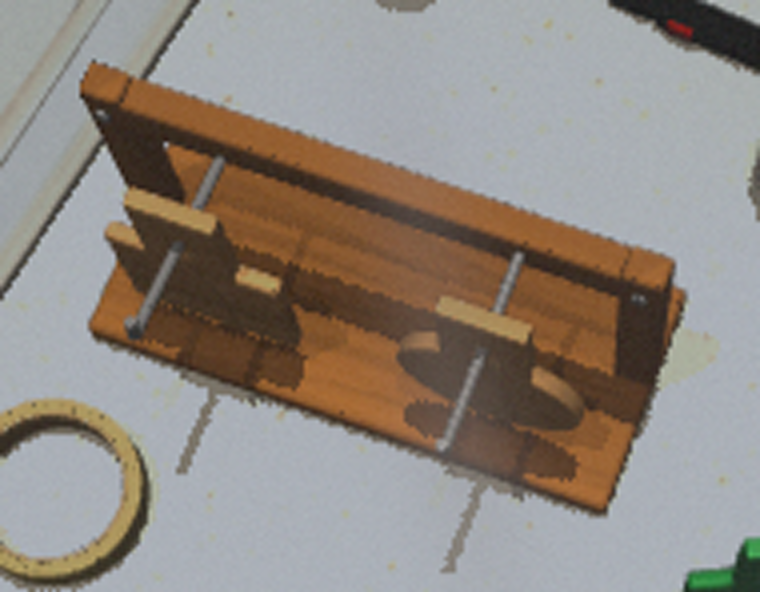

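View pics/sidecrop.png

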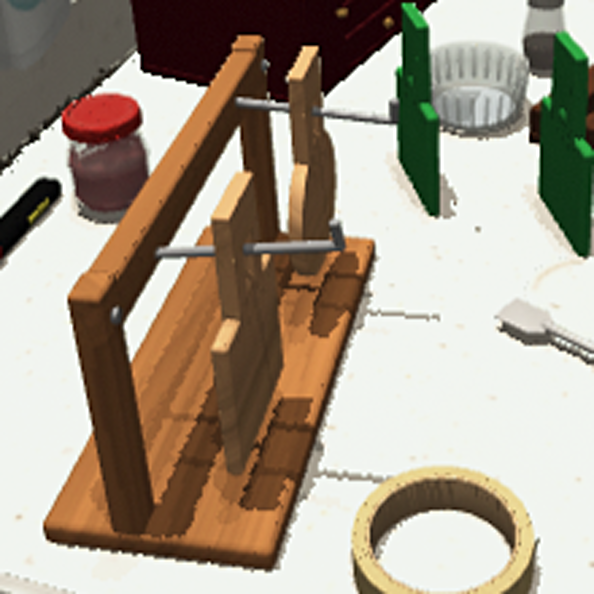

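```bash
python3 - <<'E'
from h import *
import pickle
np.set_printoptions(precision=4,suppress=True)
cs=pickle.load(open('c0.pkl','rb'))
for n,c in cs.items():
    W=np.load(n+'W.npy')
    def comp(lo,hi,x0,x1,y0,y1,name,k=0,colour=None):
        m=(W[...,2]>lo)&(W[...,2]<hi)&(W[...,0]>x0)&(W[...,0]<x1)&(W[...,1]>y0)&(W[...,1]<y1)
        h=cv2.cvtColor(c['color'],cv2.COLOR_RGB2HSV)
        if colour: m&=(h[...,1]>90)&((h[...,0]<25)|(h[...,0]>170))
        m=cv2.morphologyEx(m.astype(np.uint8),cv2.MORPH_OPEN,np.ones((2,2),np.uint8))
        N,l,s,_=cv2.connectedComponentsWithStats(m,connectivity=4)
        for i in np.argsort(-s[1:,4])[:2]+1:
            P=W[l==i]; r=cv2.minAreaRect((P[:,:2]*1000).astype(np.float32))
            d=P[:,:2]-P[:,:2].mean(0); w,V=np.linalg.eigh(d.T@d); a=V[:,1]
            print(n,name,s[i],np.round(r[0],1),np.round(r[1],1),round(r[2],2),'mean',P.mean(0),'pca',np.degrees(np.arctan2(a[1],a[0])))
    comp(.167,.177,.5,.8,.0,.4,'rail',colour=1)
    comp(.011,.022,.5,.8,.0,.4,'foot',colour=1)
    comp(.028,.041,.35,.6,-.35,-.1,'stand',colour=1)
    comp(.004,.017,.38,.6,-.35,-.1,'groove',colour=1)
    comp(.186,.198,.5,.65,.2,.3,'handle',colour=1)
    b=cv2.cvtColor(c['color'],cv2.COLOR_RGB2BGR)[320:420,345:455] if n=='top' else cv2.cvtColor(c['color'],cv2.COLOR_RGB2BGR)[190:290,345:455]
    cv2.imwrite(f'pics/{n}stand.png',cv2.resize(b,None,fx=5,fy=5))
E
```

```text
top rail [ 191  147  147   59 1343] [636.7 178.3] [ 16.3 286.2] 9.49 mean [nan nan nan] pca nan
top rail [212 189   2   2   4] [567.7 248.6] [8.2 0.6] 73.11 mean [0.5676 0.2479 0.1658] pca 72.77430838949802
top foot [ 194  173  104   72 3082] [574.3 210.5] [145.2 204.6] 18.87 mean [nan nan nan] pca nan
top foot [ 295  198   39   62 1225] [636.1  66.8] [135.   65.7] 35.41 mean [nan nan nan] pca nan
top stand [363 350  54  60 994] [ 435.3 -209.3] [129.9  32.3] 69.75 mean [nan nan nan] pca nan
top stand [381 335  53  59 930] [ 475.7 -224.4] [131.3  28.6] 70.75 mean [ 0.476  -0.223   0.0346] pca 69.84191862206981
top groove [374 346  46  52 360] [ 455.8 -215.5] [127.1  12. ] 69.52 mean [nan nan nan] pca nan
top handle [202 178  24  13 150] [584.6 261.1] [74.6 35.6] 51.82 mean [0.5714 0.2433 0.1899] pca 95.12317436319901
side rail [ 186  214   73  102 1324] [667.3  77.2] [ 33.4 509.1] 14.88 mean [nan nan nan] pca nan
side rail [241 276  15  21 100] [603.  162.4] [ 17.4 230.4] 22.29 mean [nan nan nan] pca nan
side foot [ 177  289  123  119 6098] [618.4 176.1] [126.4 299.4] 8.94 mean [nan nan nan] pca nan
side foot [113 344  17  18 129] [794.1 280.6] [37.5  9.3] 89.3 mean [0.7938 0.2826 0.0135] pca 86.20334201031329
side stand [378 226  35  27 406] [ 432.  -199.5] [127.4  23. ] 68.18 mean [nan nan nan] pca nan
side stand [379 221  17  16 166] [ 451.2 -251.1] [36.5 44.6] 146.63 mean [nan nan nan] pca nan
side groove [382 238  30  24 134] [ 419.7 -196.2] [130.4   6.4] 68.5 mean [ 0.4221 -0.1893  0.0061] pca 69.08273545255734
side groove [357 248   4   5  17] [ 492.1 -120.7] [ 4.4 90.9] 16.42 mean [ 0.4974 -0.1376  0.0229] pca 104.80451300526647
side handle [239 264  16  22 179] [603.7 162. ] [ 17.  228.9] 22.15 mean [nan nan nan] pca nan
```

View pics/topstand.png

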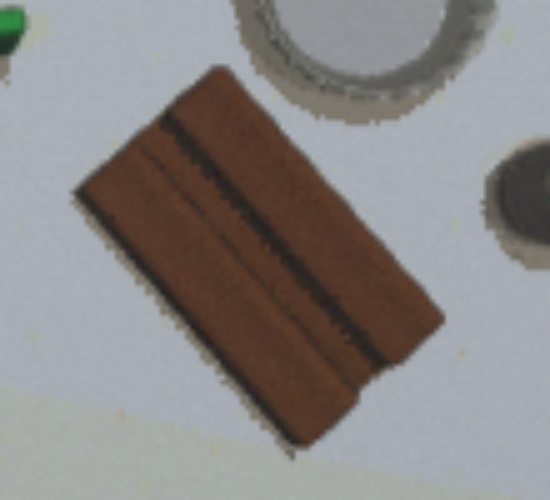

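```bash
python3 - <<'E'
from h import *
import pickle
from scipy.optimize import least_squares
np.set_printoptions(precision=4,suppress=True)
cs=pickle.load(open('c0.pkl','rb'))
for n,c in cs.items():
    W=np.load(n+'W.npy')
    h=cv2.cvtColor(c['color'],cv2.COLOR_RGB2HSV)
    col=(h[...,1]>80)&((h[...,0]<25)|(h[...,0]>170))
    def fit(lo,hi,c0,a0,L,Wd,name,marg=.012):
        # points in band in local box; robust edges
        P=W[(W[...,2]>lo)&(W[...,2]<hi)&col]; a=np.radians(a0); c1=np.array(c0)
        for _ in range(6):
            e=np.array([np.cos(a),np.sin(a)]); f=np.array([-e[1],e[0]])
            d=P[:,:2]-c1; u=d@e; w=d@f
            k=(abs(u)<L/2+marg)&(abs(w)<Wd/2+marg)
            Q=np.c_[u[k],w[k]]
            # slope: midline of w edges per u bin
            bins=np.arange(-L/2+.01,L/2-.01,.008); mid=[];uu=[];wd=[]
            for b in bins:
                s=Q[(Q[:,0]>=b)&(Q[:,0]<b+.008),1]
                if len(s)>5: uu.append(b+.004);lo_,hi_=np.percentile(s,[2,98]);mid.append((lo_+hi_)/2);wd.append(hi_-lo_)
            uu=np.array(uu);mid=np.array(mid);wd=np.array(wd);g=abs(mid-np.median(mid))<.006
            p=np.polyfit(uu[g],mid[g],1); a+=np.arctan(p[0]); c1=c1+f*p[1]
            lu=np.percentile(Q[:,0],[.5,99.5]); c1=c1+e*lu.mean()
        print(n,name,'c',c1,'ang',np.degrees(a),'L',lu[1]-lu[0],'W',np.median(wd),len(uu),k.sum(),'z',np.median(P[k][:,2]))
    fit(.168,.176,(.6367,.178),99.5,.29,.018,'rail')
    fit(.013,.020,(.62,.176),99,.29,.13,'foot')
    fit(.031,.038,(.4555,-.217),70,.13,.075,'stand',.01)
    fit(.006,.014,(.4555,-.217),70,.13,.016,'groove',.004)
    fit(.188,.197,(.569,.24),99,.044,.010,'handle',.008)
    t=W[(W[...,2]>.150)&(W[...,2]<.2)&(W[...,0]<.53)&(W[...,0]>.49)&(W[...,1]>.1)&(W[...,1]<.3)]
    for lo,hi in((.1,.18),(.18,.3)):
        q=t[(t[:,1]>lo)&(t[:,1]<hi)]; 
        if len(q): print('tip',q[np.argmax(q[:,2])],len(q),np.median(q,0))
E
```

```text
top rail c [0.6362 0.1798] ang 99.01214832780092 L 0.28430773816856625 W 0.015979078873972003 34 1314 z 0.1720672119344789
top foot c [0.6142 0.1755] ang 99.24722031509444 L 0.28493613599972367 W 0.10803688578515908 34 4048 z 0.016973452380565468
top stand c [ 0.4558 -0.2119] ang 69.65533808071852 L 0.12663132201926294 W 0.07054405977424213 14 1724 z 0.03499137659171178
top groove c [ 0.457  -0.2125] ang 69.96846310772305 L 0.1264906292286768 W 0.010948284996534469 14 351 z 0.010699438768098257
top handle c [0.5722 0.2453] ang 97.91104602787432 L 0.043714733429145954 W 0.009704311392258472 3 141 z 0.19283407421508467
tip [0.5207 0.2401 0.182 ] 34 [0.521  0.2371 0.1712]
side rail c [0.6332 0.1838] ang 98.94167063250751 L 0.2858129472393748 W 0.0158988121915788 34 1279 z 0.1719618769483396
side foot c [0.6172 0.1834] ang 98.95684292800489 L 0.2807087315533562 W 0.12342101069866235 34 6005 z 0.016991260526621532
side stand c [ 0.4419 -0.205 ] ang 84.86667647630036 L 0.13297950329609695 W 0.051632405154406834 14 528 z 0.03529214186466049
  return _methods._mean(a, axis=axis, dtype=dtype,
  ret = ret.dtype.type(ret / rcount)
Traceback (most recent call last):
TypeError: expected non-empty vector for x
```

Emit:
{"method": "move_arm", "body": {"rows": [33.5,29,13,0,0,0.061,0.48,33.5,29,13,0,0,0.061,0.48,33.5,29,13,0,0,0.061,0.48,33.5,29,13,0,0,0.061,0.48,33.5,29,13,0,0,0.061,0.48,33.5,29,13,0,0,0.061,0.48,18.3,35,0,0,0,0.061,0.48,18.3,35,0,0,0,0.061,0.48,18.3,35,0,0,0,0.061,0.48,18.3,35,0,0,0,0.061,0.48,18.3,35,0,0,0,0.061,0.48,18.3,35,0,0,0,0.061,0.48], "grip_force": 15}}

```text
time: 2.2
position: [0.4707, -0.2188, 0.3008]
tool_rot: [0.879, 0.476, 0.0, 0.0]
ft_force: [0.2, -0.6, 0.1]
grip_width: 0.0456
```

Emit:
{"method": "move_arm", "body": {"rows": [8.3,36.7,0,0,0,0.061,0.48,8.3,36.7,0,0,0,0.061,0.48,8.3,36.7,0,0,0,0.061,0.48,8.3,36.7,0,0,0,0.061,0.48,8.3,36.7,0,0,0,0.061,0.48,8.3,36.7,0,0,0,0.061,0.48,3,38,0,0,0,0.061,0.48,3,38,0,0,0,0.061,0.48,3,38,0,0,0,0.061,0.48,3,38,0,0,0,0.061,0.48,3,38,0,0,0,0.061,0.48,0,0,0,0,0,0.067,0.48]}}

```text
time: 3.4
position: [0.5348, 0.1943, 0.3006]
tool_rot: [0.647, 0.763, 0.001, -0.0]
ft_force: [0.5, -1.4, 0.4]
grip_width: 0.0452
```

```bash
cat >> h.py <<'E'
from scipy.spatial.transform import Rotation as Rn
def wcam(save=None):
    o=robot.get_obs(); c=robot.camera('wrist'); 
    T=np.eye(4);T[:3,:3]=Rn.from_quat(o['tool_rot']).as_matrix();T[:3,3]=o['position']
    M=np.linalg.inv(T@np.array(c['tool_from_camera'])); c['R']=M[:3,:3];c['t']=M[:3,3]
    if save: cv2.imwrite('pics/'+save,cv2.cvtColor(c['color'],cv2.COLOR_RGB2BGR))
    return o,c
def cloud(c):
    K=np.array(c['camera_matrix']);z=c['z_map'];v,u=np.mgrid[:480,:640]
    X=np.stack([(u-K[0,2])/K[0,0]*z,(v-K[1,2])/K[1,1]*z,z],-1)
    W=(X-np.array(c['t']))@np.array(c['R']); W[z==0]=np.nan
    return W
E
python3 - <<'E'
from h import *
np.set_printoptions(precision=4,suppress=True)
o,c=wcam('w1.png'); print(o); W=cloud(c); np.save('w1W.npy',W)
print(Rn.from_quat(o['tool_rot']).as_matrix())
for t in ['square_slot','left_hang','peg_rack']:
    for d in robot.spot_point('wrist',t)[:2]: print(t,d,toworld(c,*d['at']))
E
```

```text
{'time': 3.4, 'q': array([ 0.151 ,  0.3687,  1.4784,  0.0021,  1.2934, -0.0142]), 'joint_velocities': array([-0.0575, -0.0094,  0.0286, -0.0583,  0.0061, -0.7052]), 'joint_torque': array([  1.6988, -37.6097, -19.5693,   0.4206,  -0.0247,   0.6715]), 'position': array([0.5348, 0.1943, 0.3006]), 'tool_rot': array([ 0.6466,  0.7629,  0.0011, -0.0004]), 'ft_force': array([ 0.4702, -1.3716,  0.3771]), 'moment': array([-0.0243, -0.152 , -0.0028]), 'grip_width': 0.04523415214091756}
[[-0.1639  0.9865  0.0008]
 [ 0.9865  0.1639  0.0022]
 [ 0.002   0.0011 -1.    ]]
square_slot {'at': [375.7, 165.4], 'conf': 0.65} [0.5655 0.2501 0.1754]
left_hang {'at': [377.7, 166.1], 'conf': 0.64} [0.5655 0.2503 0.1854]
left_hang {'at': [360.1, 158.3], 'conf': 0.15} [0.5649 0.2499 0.0676]
peg_rack {'at': [401.6, 220.0], 'conf': 0.64} [0.6299 0.1887 0.016 ]
```

View pics/w1.png

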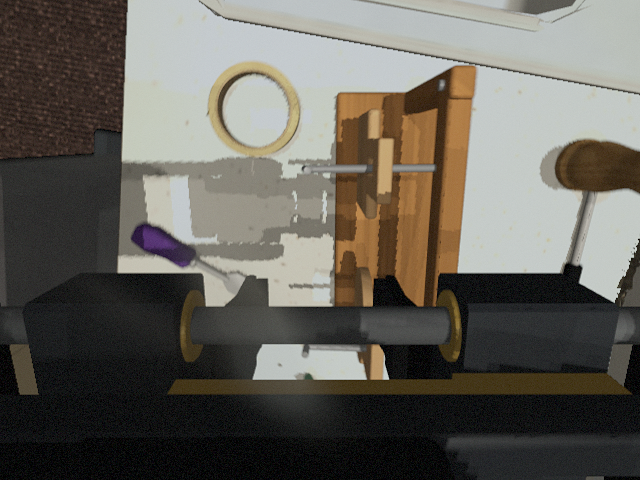

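```bash
python3 - <<'E'
from h import *
np.set_printoptions(precision=4,suppress=True)
o,c=wcam('w2.png'); W=cloud(c); np.save('w2W.npy',W)
q=o['tool_rot'];print(o['position'],np.degrees(2*np.arctan2(q[1],q[0])))
m=(W[...,2]>.187)&(W[...,2]<.20)&(W[...,0]>.54)&(W[...,0]<.6)&(W[...,1]>.2)&(W[...,1]<.28)
P=W[m];r=cv2.minAreaRect((P[:,:2]*1000).astype(np.float32));print('handle',len(P),r,P.mean(0))
m=(W[...,2]>.167)&(W[...,2]<.177)&(W[...,0]>.58)&(W[...,0]<.7)&(W[...,1]>.15)&(W[...,1]<.4)
P=W[m];r=cv2.minAreaRect((P[:,:2]*1000).astype(np.float32));print('rail',len(P),r,P.mean(0))
d=P[:,:2]-P[:,:2].mean(0);w,V=np.linalg.eigh(d.T@d);print(np.degrees(np.arctan2(V[1,1],V[0,1])))
# peg points
m=(W[...,2]>.14)&(W[...,2]<.186)&(W[...,0]>.49)&(W[...,0]<.63)&(W[...,1]>.225)&(W[...,1]<.275)
P=W[m];P=P[np.argsort(P[:,0])]
for x in np.arange(.5,.63,.006):
    s=P[(P[:,0]>=x)&(P[:,0]<x+.006)]
    if len(s): print(x,len(s),np.median(s[:,1]),np.percentile(s[:,2],[10,50,90,100]))
E
```

```text
[0.5348 0.1897 0.3005] 98.91190098587445
handle 1036 ((570.3179931640625, 248.48660278320312), (10.481399536132812, 43.37306213378906), 9.524246215820312) [0.5699 0.2489 0.1916]
rail 5592 ((626.2769165039062, 238.89645385742188), (18.645605087280273, 176.80601501464844), 9.068367004394531) [0.623  0.2538 0.1711]
98.82428778500741
0.512 40 0.24043713225460012 [0.1695 0.1791 0.1805 0.1819]
0.518 75 0.24082420793233406 [0.1658 0.1682 0.1803 0.1809]
0.524 65 0.24172405075652106 [0.1648 0.1662 0.1668 0.1675]
0.53 66 0.24256689621278532 [0.164  0.1651 0.1661 0.1665]
0.536 65 0.24354557687139536 [0.1629 0.1641 0.1651 0.166 ]
0.542 66 0.2444012418702923 [0.1621 0.1634 0.1643 0.1649]
0.548 67 0.2453140396392372 [0.161  0.1623 0.1633 0.1646]
0.554 68 0.24667514126362 [0.1593 0.1611 0.1627 0.1635]
0.56 314 0.256297789068053 [0.1505 0.1654 0.1819 0.186 ]
0.5660000000000001 185 0.23463966988474233 [0.146  0.1672 0.1827 0.1859]
0.5780000000000001 33 0.2506779851513716 [0.1562 0.158  0.159  0.1598]
0.5840000000000001 61 0.2515836595745633 [0.1556 0.1567 0.1579 0.1591]
0.5900000000000001 62 0.25233770827648183 [0.1547 0.1561 0.1572 0.1582]
0.5960000000000001 60 0.2532562979322502 [0.1539 0.1552 0.1565 0.1572]
0.6020000000000001 65 0.2541406443844057 [0.1528 0.1542 0.1555 0.1565]
0.6080000000000001 295 0.2669646163594985 [0.148  0.156  0.1688 0.1717]
0.6140000000000001 894 0.2497042599108939 [0.1504 0.1684 0.1713 0.173 ]
0.6200000000000001 591 0.25067452395107864 [0.1701 0.1709 0.1718 0.1731]
0.6260000000000001 372 0.24979249205322698 [0.1701 0.1709 0.1718 0.1732]
```

Emit:
{"method": "move_arm", "body": {"rows": [12,20,0,0,0,0,0.55,12,20,0,0,0,0,0.55,11.2,19,0,0,0,0,0.55,0,0,-30,0,0,0,0.55,0,0,-40,0,0,0,0.55,0,0,-25,0,0,0,0.55,0,0,0,0,0,0,0.55,0,0,0,0,0,0,0.55]}}

```text
time: 4.45
position: [0.5707, 0.2481, 0.2059]
tool_rot: [0.65, 0.76, 0.0, -0.0]
ft_force: [0.2, -0.6, 1.0]
grip_width: 0.0394
```

```bash
python3 - <<'E'
from h import *
np.set_printoptions(precision=4,suppress=True)
o=robot.get_obs();print(o['position'],o['ft_force'],o['tool_rot'])
o,c=wcam('w3.png'); cam('side','s3.png'); W=cloud(c)
m=(W[...,2]>.187)&(W[...,2]<.20)&(W[...,0]>.54)&(W[...,0]<.6)&(W[...,1]>.2)&(W[...,1]<.28)
P=W[m]; print(len(P))
if len(P)>30: print(cv2.minAreaRect((P[:,:2]*1000).astype(np.float32)))
E
```

```text
[0.5707 0.2481 0.2059] [ 0.1835 -0.5775  1.0159] [ 0.6502  0.7598  0.     -0.    ]
1408
((569.4959106445312, 254.99330139160156), (10.016397476196289, 31.31859588623047), 8.52186107635498)
```

View pics/w3.png

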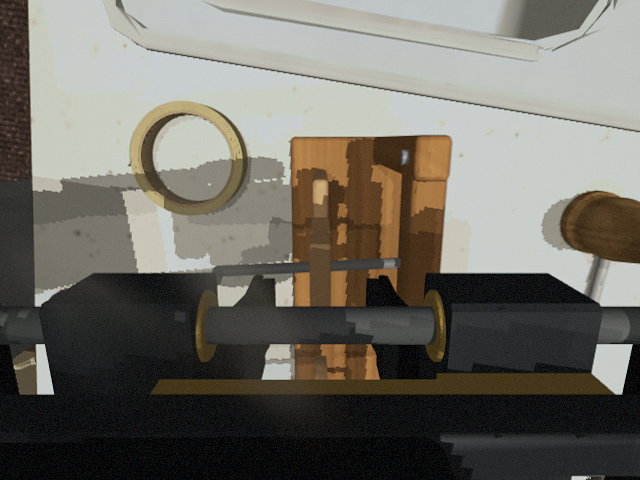

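View pics/s3.png

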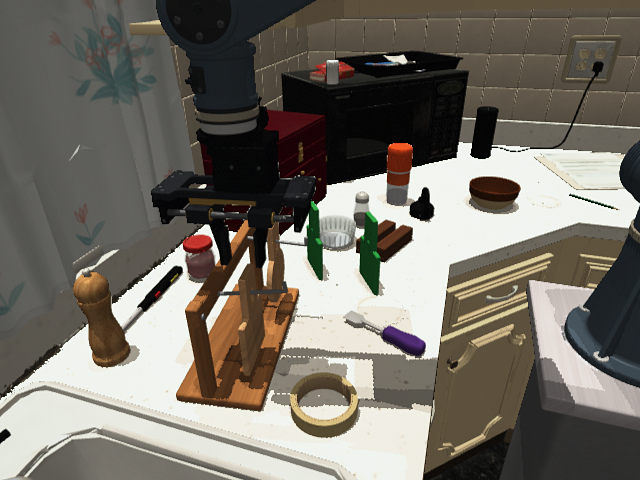

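Emit:
{"method": "move_arm", "body": {"rows": [0,0,-15,0,0,0,0.55,0,0,-12,0,0,0,0.55,0,0,-8,0,0,0,0.55,0,0,0,0,0,0,0.55,0,0,0,0,0,0,0.8,0,0,0,0,0,0,0.85,0,0,0,0,0,0,0.9,0,0,0,0,0,0,0.95,0,0,0,0,0,0,1,0,0,0,0,0,0,1], "grip_force": 18}}

```text
time: 5.55
position: [0.5703, 0.249, 0.1708]
tool_rot: [0.649, 0.76, 0.0, 0.0]
ft_force: [-0.3, 0.0, 0.5]
grip_width: 0.0097
```

Emit:
{"method": "move_arm", "body": {"rows": [0,0,0,0,0,0,1,0,0,0,0,0,0,1,0,0,0,0,0,0,1]}}

```text
time: 5.85
position: [0.5703, 0.249, 0.1707]
tool_rot: [0.649, 0.76, 0.0, 0.0]
ft_force: [-0.1, 0.5, 1.9]
grip_width: 0.0102
```

Emit:
{"method": "move_arm", "body": {"rows": [0,0,3,0,0,0,1,0,0,4,0,0,0,1,0,0,4,0,0,0,1,0,0,0,0,0,0,1,0,0,0,0,0,0,1,0,0,0,0,0,0,1]}}

```text
time: 6.45
position: [0.57, 0.2489, 0.1815]
tool_rot: [0.649, 0.76, -0.0, -0.0]
ft_force: [-0.2, 0.2, -0.7]
grip_width: 0.0099
```

Emit:
{"method": "move_arm", "body": {"rows": [0,0,1,0,0,0,1,0,0,0.5,0,0,0,1,0,0,0,0,0,0,1,0,0,0,0,0,0,1]}}

```text
time: 6.85
position: [0.5702, 0.2489, 0.1831]
tool_rot: [0.649, 0.76, 0.0, 0.0]
ft_force: [-0.0, -0.1, -1.2]
grip_width: 0.0097
```

Emit:
{"method": "move_arm", "body": {"rows": [0,0,0.5,0,0,0,1,0,0,0,0,0,0,1,0,0,0,0,0,0,1]}}

```text
time: 7.15
position: [0.5702, 0.2489, 0.1836]
tool_rot: [0.649, 0.76, 0.0, 0.0]
ft_force: [-0.2, 0.9, -0.9]
grip_width: 0.0096
```

Emit:
{"method": "move_arm", "body": {"rows": [0,0,0.5,0,0,0,1,0,0,0,0,0,0,1,0,0,0,0,0,0,1]}}

```text
time: 7.45
position: [0.5702, 0.2489, 0.1841]
tool_rot: [0.649, 0.76, 0.0, -0.0]
ft_force: [0.3, -0.4, -0.7]
grip_width: 0.0099
```

```bash
python3 - <<'E'
from h import *
np.set_printoptions(precision=4,suppress=True)
cam('side','s4.png')
for i in range(1): o=robot.get_obs();print(o['time'],o['position'],o['ft_force'],o['moment'])
b=cv2.imread('pics/s4.png')[190:400,160:380];cv2.imwrite('pics/s4c.png',cv2.resize(b,None,fx=2.8,fy=2.8,interpolation=cv2.INTER_CUBIC))
E
```

```text
7.5 [0.5702 0.2489 0.1841] [-0.7032  0.278  -0.4952] [-0.0085 -0.116  -0.0046]
```

View pics/s4c.png

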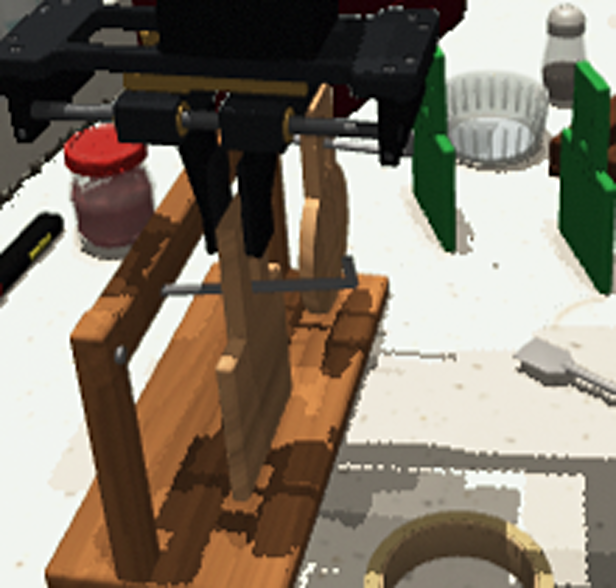

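Emit:
{"method": "move_arm", "body": {"rows": [0,0,0.5,0,0,0,1,0,0,0,0,0,0,1,0,0,0,0,0,0,1]}}

```text
time: 7.8
position: [0.5702, 0.2489, 0.1846]
tool_rot: [0.65, 0.76, 0.0, 0.0]
ft_force: [0.6, 0.1, -0.8]
grip_width: 0.0096
```

Emit:
{"method": "move_arm", "body": {"rows": [0,0,0.5,0,0,0,1,0,0,0,0,0,0,1,0,0,0,0,0,0,1]}}

```text
time: 8.1
position: [0.5702, 0.2489, 0.1851]
tool_rot: [0.649, 0.76, 0.0, 0.0]
ft_force: [-0.2, 0.6, -0.8]
grip_width: 0.0096
```

Emit:
{"method": "move_arm", "body": {"rows": [0,0,0.4,0,0,0,1,0,0,0,0,0,0,1,0,0,0,0,0,0,1]}}

```text
time: 8.4
position: [0.5702, 0.2489, 0.1854]
tool_rot: [0.649, 0.76, 0.0, -0.0]
ft_force: [0.5, 0.8, -0.3]
grip_width: 0.01
```

Emit:
{"method": "move_arm", "body": {"rows": [0,0,0.4,0,0,0,1,0,0,0,0,0,0,1,0,0,0,0,0,0,1]}}

```text
time: 8.7
position: [0.5702, 0.2489, 0.1859]
tool_rot: [0.649, 0.76, 0.0, 0.0]
ft_force: [0.1, -0.1, -1.4]
grip_width: 0.01
```

Emit:
{"method": "move_arm", "body": {"rows": [0,0,0.4,0,0,0,1,0,0,0,0,0,0,1,0,0,0,0,0,0,1]}}

```text
time: 9.0
position: [0.5701, 0.2489, 0.1862]
tool_rot: [0.649, 0.76, -0.0, -0.0]
ft_force: [-0.1, 0.1, -1.9]
grip_width: 0.0099
```

Emit:
{"method": "move_arm", "body": {"rows": [0,0,0.3,0,0,0,1,0,0,0,0,0,0,1,0,0,0,0,0,0,1]}}

```text
time: 9.3
position: [0.5701, 0.2489, 0.1864]
tool_rot: [0.649, 0.76, -0.0, -0.0]
ft_force: [1.7, 0.1, -2.5]
grip_width: 0.01
```

Emit:
{"method": "move_arm", "body": {"rows": [0,0,-1.2,0,0,0,1,-1.98,-0.31,0.3,0,0,0,1,-2.96,-0.47,0.45,0,0,0,1,-2.96,-0.47,0.45,0,0,0,1,-2.96,-0.47,0.45,0,0,0,1,-2.96,-0.47,0.45,0,0,0,1,-2.96,-0.47,0.45,0,0,0,1,-2.96,-0.47,0.45,0,0,0,1,0,0,0,0,0,0,1,0,0,0,0,0,0,1]}}

```text
time: 10.3
position: [0.5505, 0.2458, 0.1884]
tool_rot: [0.649, 0.76, 0.0, 0.0]
ft_force: [0.4, 0.1, -0.1]
grip_width: 0.0098
```

Emit:
{"method": "move_arm", "body": {"rows": [0,0,0.4,0,0,0,1,0,0,0.2,0,0,0,1,0,0,0,0,0,0,1,0,0,0,0,0,0,1]}}

```text
time: 10.7
position: [0.5505, 0.2458, 0.1889]
tool_rot: [0.649, 0.76, -0.0, -0.0]
ft_force: [1.1, -0.6, -1.4]
grip_width: 0.0098
```

Emit:
{"method": "move_arm", "body": {"rows": [0,0,0.4,0,0,0,1,0,0,0,0,0,0,1,0,0,0,0,0,0,1]}}

```text
time: 11.0
position: [0.5504, 0.2457, 0.1892]
tool_rot: [0.649, 0.76, -0.0, -0.0]
ft_force: [-0.1, 0.8, -2.5]
grip_width: 0.0097
```

Emit:
{"method": "move_arm", "body": {"rows": [0,0,0.4,0,0,0,1,0,0,0,0,0,0,1,0,0,0,0,0,0,1]}}

```text
time: 11.3
position: [0.5504, 0.2457, 0.1894]
tool_rot: [0.65, 0.76, -0.0, -0.0]
ft_force: [1.5, 0.2, -5.5]
grip_width: 0.0098
```

Emit:
{"method": "move_arm", "body": {"rows": [0,0,-1.6,0,0,0,1,-1.98,-0.31,0.29,0,0,0,1,-2.96,-0.47,0.44,0,0,0,1,-2.96,-0.47,0.44,0,0,0,1,-2.96,-0.47,0.44,0,0,0,1,-2.96,-0.47,0.44,0,0,0,1,-2.96,-0.47,0.44,0,0,0,1,-2.96,-0.47,0.44,0,0,0,1,0,0,0,0,0,0,1,0,0,0,0,0,0,1]}}

```text
time: 12.3
position: [0.5307, 0.2426, 0.1911]
tool_rot: [0.649, 0.76, 0.0, 0.0]
ft_force: [0.4, 0.1, -0.8]
grip_width: 0.0101
```

Emit:
{"method": "move_arm", "body": {"rows": [0,0,0.3,0,0,0,1,0,0,0.2,0,0,0,1,0,0,0,0,0,0,1,0,0,0,0,0,0,1]}}

```text
time: 12.7
position: [0.5308, 0.2426, 0.1916]
tool_rot: [0.649, 0.76, 0.0, 0.0]
ft_force: [0.1, -0.3, -0.7]
grip_width: 0.0101
```

Emit:
{"method": "move_arm", "body": {"rows": [0,0,0.4,0,0,0,1,0,0,0,0,0,0,1,0,0,0,0,0,0,1]}}

```text
time: 13.0
position: [0.5307, 0.2426, 0.1919]
tool_rot: [0.649, 0.76, -0.0, -0.0]
ft_force: [-0.2, 0.1, -1.5]
grip_width: 0.0097
```

Emit:
{"method": "move_arm", "body": {"rows": [0,0,-1.0,0,0,0,1,-1.98,-0.31,0.3,0,0,0,1,-1.98,-0.31,0.3,0,0,0,1,-1.98,-0.31,0.3,0,0,0,1,-1.98,-0.31,0.3,0,0,0,1,-1.98,-0.31,0.3,0,0,0,1,0,0,0,0,0,0,1]}}

```text
time: 13.7
position: [0.5204, 0.2411, 0.1926]
tool_rot: [0.649, 0.76, -0.0, -0.0]
ft_force: [-0.1, 0.4, -1.3]
grip_width: 0.0098
```

Emit:
{"method": "move_arm", "body": {"rows": [-1.98,-0.31,0.3,0,0,0,1,-1.48,-0.23,0.23,0,0,0,1,-0.5,-0.08,0.08,0,0,0,1,0,0,0,0,0,0,1]}}

```text
time: 14.1
position: [0.5168, 0.2404, 0.1931]
tool_rot: [0.649, 0.76, -0.0, 0.0]
ft_force: [-0.3, -0.0, -0.8]
grip_width: 0.0099
```

Emit:
{"method": "move_arm", "body": {"rows": [-1.98,-0.31,0.3,0,0,0,1,-1.48,-0.23,0.23,0,0,0,1,-0.5,-0.08,0.08,0,0,0,1,0,0,0,0,0,0,1]}}

```text
time: 14.5
position: [0.5127, 0.2398, 0.1937]
tool_rot: [0.649, 0.76, -0.0, -0.0]
ft_force: [0.1, -0.4, -1.2]
grip_width: 0.0099
```

```bash
python3 - <<'E'
from h import *
cam('side','s5.png')
b=cv2.imread('pics/s5.png')[190:400,180:400];cv2.imwrite('pics/s5c.png',cv2.resize(b,None,fx=2.8,fy=2.8,interpolation=cv2.INTER_CUBIC))
E
```

```text
(no output)
```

View pics/s5c.png

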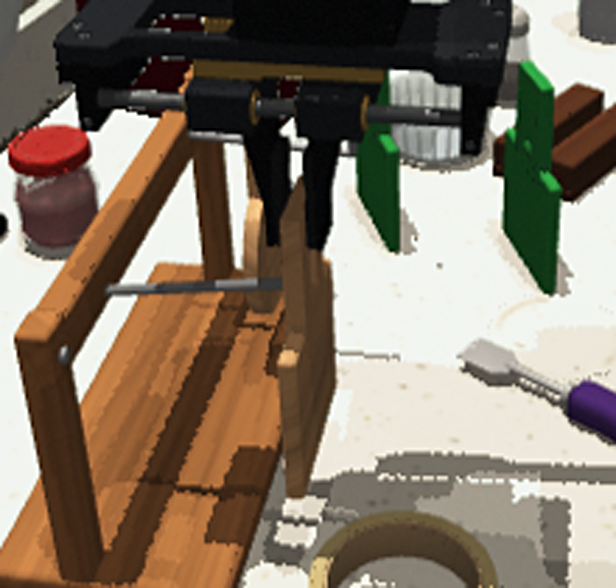

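Emit:
{"method": "move_arm", "body": {"rows": [-1.98,-0.31,0.3,0,0,0,1,-1.48,-0.23,0.2,0,0,0,1,-0.5,-0.08,0.0,0,0,0,1,0,0,0,0,0,0,1]}}

```text
time: 14.95
position: [0.5088, 0.2392, 0.1942]
tool_rot: [0.649, 0.76, -0.0, -0.0]
ft_force: [-0.4, -0.0, -1.0]
grip_width: 0.01
```

Emit:
{"method": "move_arm", "body": {"rows": [-1.98,-0.31,0,0,0,0,1,-1.48,-0.23,0,0,0,0,1,-0.5,-0.08,0.0,0,0,0,1,0,0,0,0,0,0,1]}}

```text
time: 15.35
position: [0.5048, 0.2386, 0.1942]
tool_rot: [0.649, 0.76, -0.0, -0.0]
ft_force: [-0.3, 0.4, -0.9]
grip_width: 0.0099
```

Emit:
{"method": "move_arm", "body": {"rows": [-1.98,-0.31,0,0,0,0,1,-2.96,-0.47,0,0,0,0,1,-2.96,-0.47,0.0,0,0,0,1,-2.96,-0.47,0.0,0,0,0,1,-2.96,-0.47,0.0,0,0,0,1,-2.96,-0.47,0.0,0,0,0,1,-2.96,-0.47,0.0,0,0,0,1,0,0,0,0,0,0,1]}}

```text
time: 16.15
position: [0.4846, 0.2354, 0.1942]
tool_rot: [0.649, 0.76, -0.0, -0.0]
ft_force: [0.7, 0.4, -0.9]
grip_width: 0.0097
```

```bash
python3 - <<'E'
from h import *
cam('side','s6.png'); cam('top','t6.png')
b=cv2.imread('pics/s6.png')[190:400,180:400];b2=cv2.imread('pics/t6.png')[150:360,150:370]
cv2.imwrite('pics/s6c.png',cv2.resize(np.hstack([b,b2]),None,fx=1.8,fy=1.8,interpolation=cv2.INTER_CUBIC))
E
```

```text
(no output)
```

View pics/s6c.png

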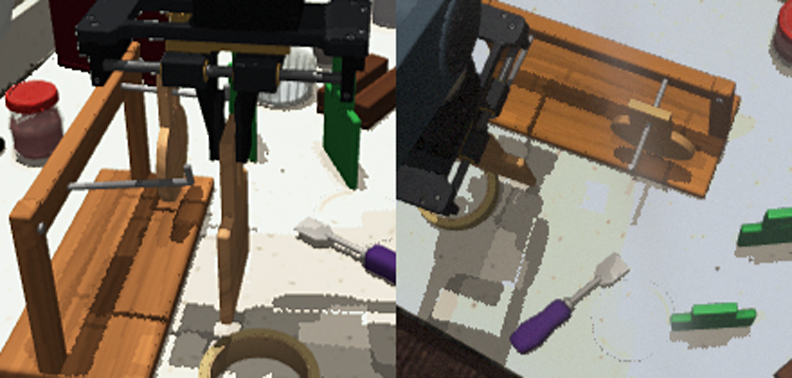

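Emit:
{"method": "move_arm", "body": {"rows": [-1,0,30,0,0,0,1,-1,0,40,0,0,0,1,-1,0,40,0,0,0,1,-1,0,36,0,0,0,1,-3,-20,0,0,0,0,1,-4,-35,0,0,0,-0.04,1,-4,-35,0,0,0,-0.04,1,-4,-35,0,0,0,-0.04,1,-4,-35,0,0,0,-0.04,1,-4,-35,0,0,0,-0.04,1,-4,-35,0,0,0,-0.04,1,-4,-35,0,0,0,-0.04,1]}}

```text
time: 17.45
position: [0.45, -0.0309, 0.3404]
tool_rot: [0.75, 0.662, 0.0, 0.0]
ft_force: [-0.2, -0.4, -0.7]
grip_width: 0.01
```

Emit:
{"method": "move_arm", "body": {"rows": [-4,-35,0,0,0,-0.04,1,-4,-35,0,0,0,-0.04,1,-4,-35,0,0,0,-0.04,1,-4,-35,0,0,0,-0.04,1,-4,-35,0,0,0,-0.04,1,-4,-35,0,0,0,-0.03,1,-1,-35,0,0,0,0,1,0,-25,0,0,0,0,1,0,0,0,0,0,0,1,0,0,0,0,0,0,1]}}

```text
time: 18.45
position: [0.4249, -0.2995, 0.3398]
tool_rot: [0.821, 0.571, 0.0, -0.001]
ft_force: [-0.6, 0.6, -1.1]
grip_width: 0.0102
```

```bash
python3 - <<'E'
from h import *
np.set_printoptions(precision=4,suppress=True)
o,c=wcam('w7.png'); W=cloud(c); np.save('w7W.npy',W); np.save('w7c.npy',c['color'])
q=o['tool_rot'];print(o['time'],o['position'],q,np.degrees(2*np.arctan2(q[1],q[0])),o['ft_force'])
for d in robot.spot_point('wrist','groove')[:2]: print(d,toworld(c,*d['at']))
for d in robot.spot_point('wrist','square_bottom')[:2]: print(d,toworld(c,*d['at']))
E
```

```text
18.45 [ 0.4249 -0.2995  0.3398] [ 0.8206  0.5715  0.0002 -0.0007] 69.70327084583 [-0.5857  0.5762 -1.0701]
{'at': [316.6, 115.9], 'conf': 0.89} [ 0.4528 -0.2097  0.0103]
```

View pics/w7.png

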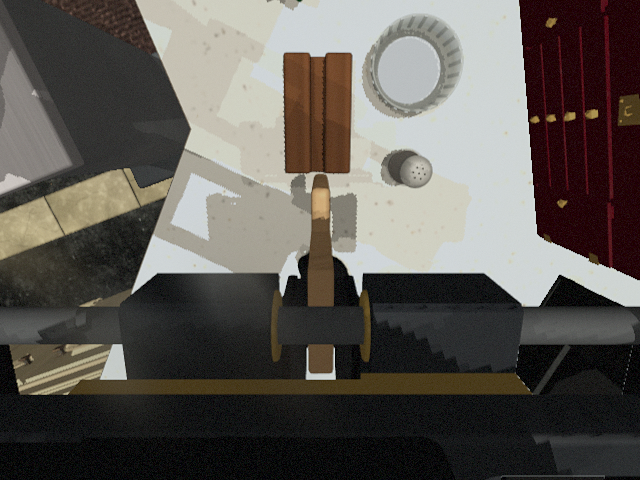

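```bash
python3 - <<'E'
from h import *
np.set_printoptions(precision=4,suppress=True)
W=np.load('w7W.npy');C=np.load('w7c.npy')
h=cv2.cvtColor(C,cv2.COLOR_RGB2HSV)
v,u=np.mgrid[:480,:640]
m=(W[...,2]>.030)&(W[...,2]<.039)&(v<178)&(u>275)&(u<360)&(v>45)
P=W[m]; r=cv2.minAreaRect((P[:,:2]*1000).astype(np.float32));print('stand',len(P),r)
for n,mm in(('L',m&(u<317)),('R',m&(u>317))):
    P=W[mm]; r=cv2.minAreaRect((P[:,:2]*1000).astype(np.float32));print(n,len(P),r)
mg=(W[...,2]>.005)&(W[...,2]<.016)&(v<170)&(v>58)&(u>300)&(u<335)
P=W[mg]; r=cv2.minAreaRect((P[:,:2]*1000).astype(np.float32));print('groove',len(P),r)
a=np.radians(69.8);e=np.array([np.cos(a),np.sin(a)]);f=np.array([e[1],-e[0]])
for n,mm in(('L',m&(u<317)),('R',m&(u>317)),('G',mg)):
    P=W[mm][:,:2]; print(n,'across',np.percentile(P@f,[1,50,99]),'along',np.percentile(P@e,[.5,99.5]))
    # slope of inner edges
    s=P@e;w=P@f; bb=np.arange(s.min()+.01,s.max()-.01,.01)
    for pc in(3,97):
        y=[np.percentile(w[(s>=b)&(s<b+.01)],pc) for b in bb]; print('  edge',pc,np.degrees(np.arctan(np.polyfit(bb,y,1)[0])),np.median(y))
# board body visible: z between
mb=(u>300)&(u<335)&(v>175)&(v<300)&(W[...,2]>.1)
for lo,hi in((175,185),(185,195),(200,215),(220,240),(245,260)):
    P=W[mb&(v>=lo)&(v<hi)]
    if len(P): print(lo,len(P),np.median(P[:,2]),np.percentile(P[:,:2]@f,[3,50,97]),np.percentile(P[:,:2]@e,[0,100]))
print('TCP across/along',np.array([.4249,-.2995])@f,np.array([.4249,-.2995])@e)
E
```

```text
stand 6364 ((454.3081970214844, -209.30197143554688), (128.744140625, 75.19229125976562), 69.70515441894531)
L 3170 ((432.66650390625, -201.40890502929688), (128.51315307617188, 29.215913772583008), 69.4233169555664)
R 3194 ((475.9293212890625, -217.3082275390625), (128.65982055664062, 29.523860931396484), 69.94853210449219)
groove 1540 ((453.6811218261719, -209.816650390625), (123.71757507324219, 15.61113452911377), 69.91645812988281)
L across [0.4615 0.4761 0.4903] along [-0.1037  0.0242]
  edge 3 0.2251762726412631 0.46208852023529556
  edge 97 0.3577541870694985 0.4901401661915898
R across [0.5069 0.5211 0.5358] along [-0.1037  0.0241]
  edge 3 0.22344996850812873 0.5070456113096699
  edge 97 -0.21725454449712 0.5352587778214405
G across [0.4906 0.4989 0.5061] along [-0.102   0.0213]
  edge 3 0.2815247607937229 0.49074072018533876
  edge 97 -0.1267965658227068 0.5060117266775023
175 135 0.2617628959780822 [0.4975 0.5018 0.5063] [-0.0928 -0.0897]
185 185 0.2965826598153541 [0.4973 0.5018 0.5065] [-0.094  -0.0897]
200 286 0.29747719869736156 [0.4971 0.5018 0.5064] [-0.1044 -0.0965]
220 386 0.29824985791904524 [0.4971 0.5018 0.5065] [-0.1133 -0.1069]
245 348 0.3378126648538638 [0.4973 0.5021 0.5067] [-0.1147 -0.1125]
TCP across/along 0.5021824959705965 -0.13436145556200957
```

```bash
python3 - <<'E'
from h import *
np.set_printoptions(precision=4,suppress=True)
W=np.load('topW.npy')
for p in((547,435),(470,450),(525,430),(460,356)): 
    print(p,np.nanmedian(W[p[1]-3:p[1]+4,p[0]-3:p[0]+4].reshape(-1,3),0))
E
```

```text
(547, 435) [ 0.4699 -0.4644  0.1622]
(470, 450) [ 0.3897 -0.3851  0.0833]
(525, 430) [ 0.4622 -0.4375  0.1381]
(460, 356) [ 0.5294 -0.2956  0.0887]
```

Emit:
{"method": "move_arm", "body": {"rows": [-1,0.4,-30,0,0,0,1,-1,0.4,-40,0,0,0,1,-1.2,0.4,-40,0,0,0,1,0,0,-30,0,0,0,1,0,0,0,0,0,0,1,0,0,0,0,0,0,1]}}

```text
time: 19.2
position: [0.4225, -0.2978, 0.2007]
tool_rot: [0.82, 0.572, 0.0, -0.0]
ft_force: [0.5, 0.3, -0.7]
grip_width: 0.0099
```

```bash
cat > g.py <<'E'
from h import *
import sys
np.set_printoptions(precision=4,suppress=True)
o,c=wcam(sys.argv[1]); W=cloud(c); 
q=o['tool_rot'];print(o['time'],o['position'],np.degrees(2*np.arctan2(q[1],q[0])),o['ft_force'])
a=np.radians(69.8);e=np.array([np.cos(a),np.sin(a)]);f=np.array([e[1],-e[0]])
A=W[...,:2]@f;S=W[...,:2]@e;Z=W[...,2]
print('TCP',o['position'][:2]@f,o['position'][:2]@e)
k=(Z>.030)&(Z<.039)&(A>.45)&(A<.55)&(S>-.11)&(S<.03)
for n,kk in(('L',k&(A<.4986)),('R',k&(A>.4986))): print(n,kk.sum(),np.percentile(A[kk],[2,98]),np.percentile(S[kk],[.5,99.5]))
k=(Z>.005)&(Z<.016)&(A>.488)&(A<.509)&(S>-.11)&(S<.03); print('G',k.sum(),np.percentile(A[k],[2,50,98]) if k.sum()>5 else '')
tcp=o['position']; zb=tcp[2]-.1298
for lo,hi in((0,.03),(.03,.06),(.06,.09),(.09,.13),(.13,.16)):
    k=(abs(A-tcp[:2]@f)<.012)&(abs(S-tcp[:2]@e)<.06)&(Z>zb+lo-.005)&(Z<zb+hi)&(Z>.04)
    if k.sum()>20: print('board',lo,k.sum(),np.percentile(A[k],[3,50,97]),np.percentile(S[k],[1,99]))
E
python3 g.py w8.png
```

```text
19.2 [ 0.4225 -0.2978  0.2007] 69.83942211379966 [ 0.5452  0.2981 -0.7383]
TCP 0.49930775027216573 -0.13362404937413933
L 6467 [0.4618 0.4899] [-0.1036  0.0236]
R 6522 [0.507  0.5353] [-0.1035  0.0236]
G 2945 [0.491  0.4986 0.5064]
board 0 50 [0.4944 0.4988 0.5032] [-0.0919 -0.089 ]
board 0.03 86 [0.4945 0.4988 0.5035] [-0.0919 -0.0891]
board 0.06 949 [0.4942 0.4988 0.5035] [-0.1124 -0.0892]
board 0.09 1297 [0.4943 0.4989 0.5036] [-0.1136 -0.09  ]
board 0.13 3187 [0.4886 0.4993 0.51  ] [-0.155  -0.1121]
```

View pics/w8.png

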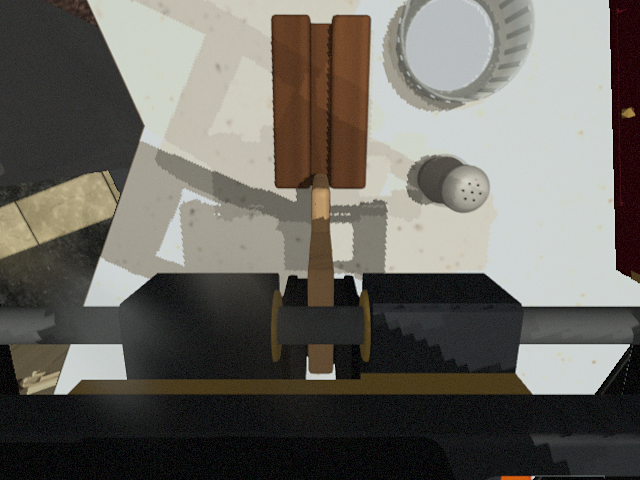

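Emit:
{"method": "move_arm", "body": {"rows": [5.4,14.7,0,0,0,0,1,10.7,29.4,0,0,0,0,1,10.7,29.4,0,0,0,0,1,5.3,14.6,0,0,0,0,1,0,0,0,0,0,0,1,0,0,-10,0,0,0,1,0,0,-12,0,0,0,1,0,0,-6,0,0,0,1,0,0,0,0,0,0,1,0,0,0,0,0,0,1,0,0,0,0,0,0,1]}}

```text
time: 20.35
position: [0.4543, -0.2108, 0.1725]
tool_rot: [0.82, 0.572, 0.0, 0.0]
ft_force: [-0.0, -1.0, -0.5]
grip_width: 0.0097
```

```bash
python3 g.py w9.png; python3 - <<'E'
from h import *
c=cam('side','s9.png');b=cv2.imread('pics/s9.png')[150:300,300:460];cv2.imwrite('pics/s9c.png',cv2.resize(b,None,fx=3.8,fy=3.8,interpolation=cv2.INTER_CUBIC))
E
```

```text
20.35 [ 0.4543 -0.2108  0.1725] 69.7376107574867 [-0.0274 -1.0392 -0.5432]
TCP 0.4991692568154454 -0.040945910488919185
L 5200 [0.462 0.49 ] [-0.0886  0.0246]
R 5157 [0.5076 0.5354] [-0.0888  0.0246]
G 764 [0.4908 0.4988 0.5068]
board 0 50 [0.4947 0.4988 0.5033] [0.0009 0.0035]
board 0.03 84 [0.4945 0.4991 0.5034] [0.0005 0.0035]
board 0.06 942 [0.4941 0.4988 0.5035] [-0.0197  0.0035]
board 0.09 1288 [0.4942 0.4988 0.5035] [-0.0204  0.0027]
board 0.13 3189 [0.4885 0.4992 0.5099] [-0.0623 -0.0194]
```

View pics/s9c.png

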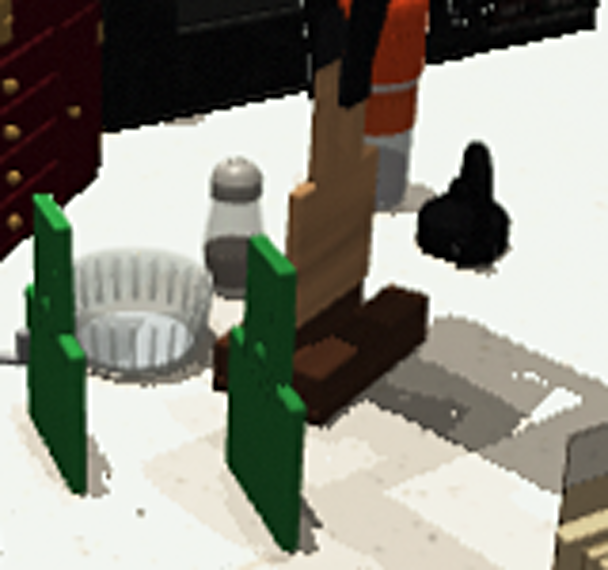

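View pics/w9.png

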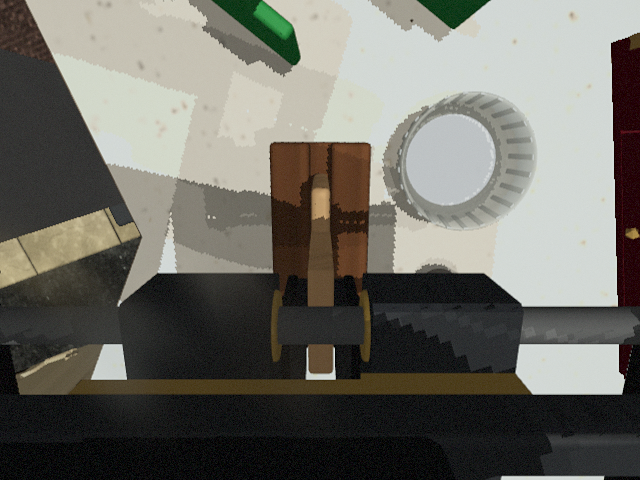

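Emit:
{"method": "move_arm", "body": {"rows": [0,0,-3,0,0,0,1,0,0,-3,0,0,0,1,0,0,-2,0,0,0,1,0,0,-2,0,0,0,1,0,0,-2,0,0,0,1,0,0,0,0,0,0,1]}}

```text
time: 21.05
position: [0.454, -0.2101, 0.1599]
tool_rot: [0.82, 0.572, -0.0, -0.0]
ft_force: [0.1, 0.6, -1.1]
grip_width: 0.0099
```

Emit:
{"method": "move_arm", "body": {"rows": [0,0,-3,0,0,0,1,0,0,-3,0,0,0,1,0,0,-3,0,0,0,1,0,0,-3,0,0,0,1,0,0,-2,0,0,0,1,0,0,0,0,0,0,1,0,0,0,0,0,0,1]}}

```text
time: 21.75
position: [0.4541, -0.2103, 0.1462]
tool_rot: [0.82, 0.572, -0.0, -0.0]
ft_force: [0.6, -0.6, -1.0]
grip_width: 0.0099
```

Bottom is now about 16 mm up, with no contact; floor expected ~6 mm lower.

Emit:
{"method": "move_arm", "body": {"rows": [0,0,-2,0,0,0,1,0,0,-1,0,0,0,1,0,0,-1,0,0,0,1,0,0,0,0,0,0,1,0,0,0,0,0,0,1]}}

```text
time: 22.25
position: [0.4541, -0.2102, 0.1422]
tool_rot: [0.82, 0.572, -0.0, -0.0]
ft_force: [0.2, -0.4, -1.8]
grip_width: 0.0097
```

Emit:
{"method": "move_arm", "body": {"rows": [0,0,-0.5,0,0,0,1,0,0,-0.5,0,0,0,1,0,0,0,0,0,0,1,0,0,0,0,0,0,1]}}

```text
time: 22.65
position: [0.4541, -0.2102, 0.1412]
tool_rot: [0.82, 0.572, 0.0, -0.0]
ft_force: [-0.8, 0.0, -1.2]
grip_width: 0.0098
```

Emit:
{"method": "move_arm", "body": {"rows": [0,0,-0.5,0,0,0,1,0,0,0,0,0,0,1,0,0,0,0,0,0,1]}}

```text
time: 22.95
position: [0.4541, -0.2102, 0.1407]
tool_rot: [0.82, 0.572, -0.0, 0.0]
ft_force: [0.2, 0.1, -2.0]
grip_width: 0.0101
```

Emit:
{"method": "move_arm", "body": {"rows": [0,0,-0.5,0,0,0,1,0,0,0,0,0,0,1,0,0,0,0,0,0,1]}}

```text
time: 23.25
position: [0.4541, -0.2102, 0.1402]
tool_rot: [0.82, 0.572, -0.0, -0.0]
ft_force: [0.5, 0.1, -1.5]
grip_width: 0.01
```

Emit:
{"method": "move_arm", "body": {"rows": [0,0,-0.5,0,0,0,1,0,0,0,0,0,0,1,0,0,0,0,0,0,1]}}

```text
time: 23.55
position: [0.4543, -0.2103, 0.14]
tool_rot: [0.82, 0.572, 0.0, 0.0]
ft_force: [0.9, -0.0, 3.1]
grip_width: 0.0098
```

Emit:
{"method": "move_arm", "body": {"rows": [0,0,-0.5,0,0,0,1,0,0,0,0,0,0,1,0,0,0,0,0,0,1]}}

```text
time: 23.85
position: [0.4544, -0.2104, 0.14]
tool_rot: [0.82, 0.572, 0.0, 0.0]
ft_force: [-0.7, 1.0, 7.3]
grip_width: 0.0097
```

Emit:
{"method": "move_arm", "body": {"rows": [0,0,-0.0,0,0,0,1,0,0,0.6,0,0,0,1,0,0,0,0,0,0,0.87,0,0,0,0,0,0,0.8,0,0,0,0,0,0,0.7,0,0,0,0,0,0,0.65,0,0,0,0,0,0,0.6,0,0,0,0,0,0,0.6,0,0,0,0,0,0,0.6,0,0,0,0,0,0,0.6]}}

```text
time: 24.85
position: [0.4541, -0.2102, 0.1398]
tool_rot: [0.82, 0.572, 0.0, 0.0]
ft_force: [-0.4, 0.2, -0.3]
grip_width: 0.0347
```

```bash
python3 g.py w10.png
```

```text
24.85 [ 0.4541 -0.2102  0.1398] 69.77379634075862 [-0.3873  0.1832 -0.2629]
TCP 0.49878960106951215 -0.04050885864524385
L 6517 [0.4622 0.4902] [-0.088   0.0247]
R 6521 [0.5074 0.5354] [-0.088   0.0247]
G 967 [0.4909 0.4997 0.5068]
board 0.03 73 [0.4941 0.4983 0.5031] [0.0011 0.004 ]
board 0.06 944 [0.4937 0.4984 0.503 ] [-0.0193  0.0039]
board 0.09 1300 [0.4937 0.4984 0.5031] [-0.0195  0.0032]
board 0.13 2146 [0.4939 0.4984 0.5032] [-0.0622 -0.0189]
```

View pics/w10.png

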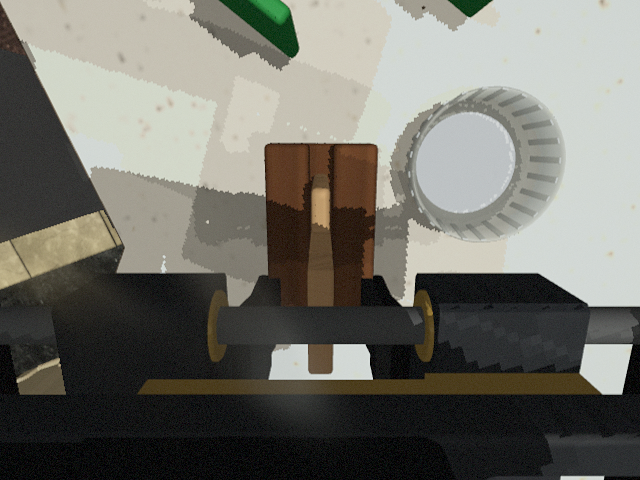

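The board stands upright in the groove between the open fingers (px 320,200–370), so I'll withdraw straight up.

Emit:
{"method": "move_arm", "body": {"rows": [0,0,5,0,0,0,0.6,0,0,10,0,0,0,0.6,0,0,20,0,0,0,0.6,0,0,30,0,0,0,0.6,0,0,40,0,0,0,0.6,0,0,40,0,0,0,0.6,-4,-30,0,0,0,0,0.6,-8,-40,0,0,0,0,0.6,-8,-30,0,0,0,0,0.6,0,0,0,0,0,0,0.6,0,0,0,0,0,0,0.6]}}

```text
time: 26.0
position: [0.4338, -0.3103, 0.2852]
tool_rot: [0.821, 0.571, 0.0, -0.0]
ft_force: [0.2, -0.4, -0.6]
grip_width: 0.0347
```

```bash
python3 - <<'E'
from h import *
np.set_printoptions(precision=4,suppress=True)
o,c=wcam('w11.png'); W=cloud(c); print(o['time'],o['position'],o['ft_force'])
a=np.radians(69.8);e=np.array([np.cos(a),np.sin(a)]);f=np.array([e[1],-e[0]])
A=W[...,:2]@f;S=W[...,:2]@e;Z=W[...,2]
for lo,hi in((.05,.09),(.09,.103),(.103,.15),(.15,.17)):
    k=(abs(A-.4985)<.03)&(abs(S+.04)<.06)&(Z>lo)&(Z<hi)
    if k.sum()>20: print(lo,k.sum(),np.percentile(A[k],[3,50,97]),np.percentile(S[k],[1,99]),np.median(Z[k]))
cam('side','s11.png'); cam('top')
for t in('round_center','right_hang'):
    print(t,robot.spot_point('side',t)[:2])
W=cloud(cam('top','t11.png')); W0=np.load('topW.npy')
for X in(W0,W):
    k=(X[...,2]>.187)&(X[...,2]<.2)&(X[...,0]>.55)&(X[...,0]<.62)&(X[...,1]>.05)&(X[...,1]<.13); print('round handle top',k.sum(),X[k].mean(0))
E
```

```text
26.0 [ 0.4338 -0.3103  0.2852] [ 0.1757 -0.4003 -0.5785]
0.05 130 [0.5034 0.5035 0.5035] [-0.0826 -0.0009] 0.07312918913037966
0.09 544 [0.4941 0.4993 0.5035] [-0.0854  0.0028] 0.0974276383665186
0.103 160 [0.4955 0.5034 0.5035] [-0.0632 -0.0206] 0.12387540506775534
0.15 1044 [0.4939 0.4986 0.5034] [-0.0629 -0.02  ] 0.1607997110309485
round_center [{'at': [277.2, 260.2], 'conf': 0.83}]
right_hang [{'at': [272.0, 244.1], 'conf': 0.6}]
round handle top 146 [0.5948 0.0978 0.1926]
round handle top 148 [0.5948 0.0978 0.1923]
```

View pics/s11.png

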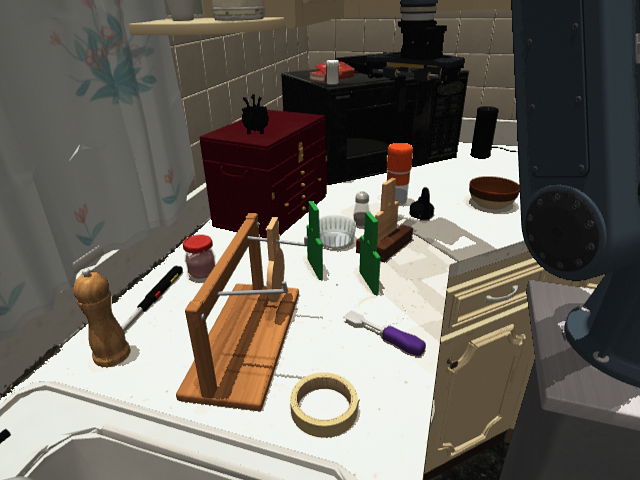

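View pics/w11.png

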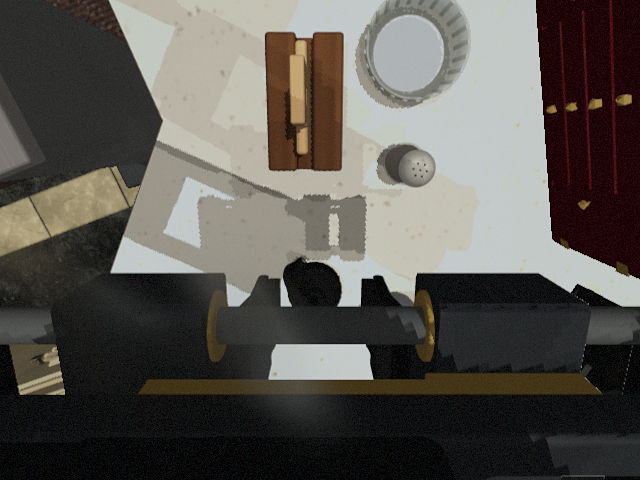

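```bash
python3 -c "
from rig import robot
print(robot.hand_in(), robot.get_obs()['time'])"
```

```text
the job is handed in; nothing more can be done
the job is handed in; nothing more can be done
```

The square board is off the left peg and standing upright, handle up, in the groove of the low stand. The gripper is clear of everything, and I handed the job in at about 26 s of the 67 s allowed.

- **Taking it off:** I gripped the handle and lifted about 15 mm until the slot's lower lip touched the peg's underside. I felt the underside at three places, where the peg rises about 8.5° towards its tip. The board then slid off about 1 mm below contact. The wrist readings between steps never passed about 5.5 N, and there was no contact at the tip.
- **Placing it:** The bottom edge met the groove floor at the expected height with about 7 N. I eased that off, opened the fingers and withdrew straight up.
- **Final checks:** The top of the board is 161 mm above the worktop, which is 10 mm of floor plus 151 mm of board. It is upright, within about 1 mm of the groove's middle across it and about 1 to 2 mm along it. In the top camera the round board's handle has moved less than 1 mm. The green look-alikes were not touched.
- **Disagreement:** The top and side cameras placed things up to about 4 mm differently from the wrist camera. I used the wrist camera for the grasp and the placing.

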